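Load the second battery pack and hold the carrier up level

TASK

Pick up the battery pack that lies on the table and set it down, not dropped, centred on the empty narrow rail of the two-sided carrier, lengthwise along the rail as the other pack lies on its own. Let go of it, then take the carrier by its wooden grip bar, lift it straight up about 12 cm clear of the table, and finish holding it there, level and still, with both packs resting centred on their rails. Do not shift the loose disk drive and the fan lying nearby.

Things in the scene. Friction and masses are not known exactly. Their poses are not given: they have to be found in the camera images.
- carrier: Loose two-sided carrier, 230 x 150 mm in plan, 86 mm high, about 0.3 kg: a bare aluminium base plate on rubber feet, a wooden grip bar on two steel posts across the middle, and one narrow raised rail on either side of the bar. Origin at the underside centre (on the table, below the grip bar); z up; its y axis runs along the grip bar and both rails, its x axis points from the bar to the empty rail. It can stand at any yaw.
- grip_bar (a point): Centre of the carrier's wooden grip bar, 77 mm above the carrier's underside. The bar is 20 mm wide (carrier x), 116 mm long (carrier y) and 18 mm tall; the two 12 mm thick posts below it stand at 45 mm either side of its centre, so the middle is free under the bar. Axes as the carrier's. The side of a pack resting centred on a rail is 69 mm from the centre of the bar; the pack's top is 54 mm above the carrier's underside.
- empty_rail (a point): Middle of the cork-faced top of the empty rail, 35 mm above the carrier's underside and 92 mm from the grip bar along the carrier's +x. The rail is 26 mm wide (carrier x) and 110 mm long (carrier y), flat, without stops, so the pack overhangs it on all sides. Axes as the carrier's.
- loaded_rail (a point): The same point on the other rail, 92 mm from the grip bar along the carrier's -x, on which one battery pack already rests.
- pack_centre (a point): Centre (half-way up) of the loose battery pack that lies flat on the table: a plain black slab 46 mm (its x) x 130 mm (its y) x 19 mm (its z, up), about 0.2 kg. It lies in one of three places, the disk drive and the fan in the other two.
- pack_on_rail_centre (a point): Centre of the other battery pack, of the same shape and size, that already lies centred on the loaded rail, its length (y) along the rail.
- disk_drive_centre (a point): Centre of a silvery disk drive, 70 x 100 x 11 mm, loose on the table near the battery pack; a bystander to be left alone.
- fan_centre (a point): Centre of a black cooling fan, 65 x 96 x 11 mm, loose on the table near the battery pack; a bystander to be left alone.

How it is judged:
By the outcome, as a careful person would: the job done as asked, in the order asked, and still so for the second after the job is handed in, while the arm keeps its last pose, push and grip.
It also fails if it takes over 58 s, if anything falls off the work surface, if the arm or the gripper's body presses on something with over 40 N, if the wrist force passes 120 N, or if a joint passes its speed limit or range.

ROBOT

A 6-joint arm with a two-finger parallel gripper is mounted at the origin on a cart in front of the work surface, level with it; the furniture and walls round the work are solid. World frame = base frame: x ahead of the robot, y to its left, z up, the work surface at z = 0. Lengths are in m, angles in rad, forces in N, time in s.
With the tool pointing down it reaches from about 0.25 to 0.775 m from the base axis. Payload 4 kg.
Tool frame: the origin (TCP) lies at the very end of the fingers, on their centre line; the grasp point (between the pads) lies 19 mm behind it; x points along the fingers, y is the direction in which the jaws open and shut, and the axes are right-handed (so a half turn about x gives the same grasp; the last joint's range is limited). The gripper opens to 94 mm and grips with 3 to 60 N. Pads are 16 mm wide; open, the fingers measure 119 mm over their backs; the gripper's body (75 mm by 177 mm) begins 78 mm behind the grasp point.
Start: joints at [-1.219, 0.087, 1.371, -0, 1.684, -0.103], TCP at [0.242, -0.494, 0.206] pointing down, gripper open.
Joint ranges: [-3.1, 3.1], [-0.76, 2.03], [0.27, 2.55], [-1.08, 4.22], [0.17, 2.65], [-2.57, 2.57]. Speed limits (rad/s): [2.79, 2.79, 3.14, 3.14, 3.14, 3.14].

INTERFACE

Orientations are given as [roll, pitch, yaw] about the fixed x, y, z axes, in that order (R = Rz(yaw) Ry(pitch) Rx(roll)).
In Python, from bench import robot gives the robot as it stands.
- The arm moves only by the tool carry_out, never from a script. Its argument "targets" is a list of rows, each a list of 5 numbers: the closure, from 0 (fully open) to 1 (shut), then the shift along the tool's x, y, z in cm, then the turn about the tool's x in degrees. In form: [[fingers, tx, ty, tz, turn], ...]. A call has 1 to 20 rows; each row shifts and turns the commanded pose from where the row before left it, along the tool's axes as they then stand; what a row does not reach is not made up. A row lasts 1/10 s, in which the tool goes at most 50 mm and 8.59 degrees, less where a joint would pass 70% of its speed; a pose out of reach is approached as far as the arm can. A call is refused whole if a number of a shift passes 5 or a number of a turn 8.59, either way. A call with a gripper value outside its range is refused whole. The fingers move at their own pace and stop on an object; the grip force is fixed at half the most. Time passes only in rows, so rows that do not move let the fingers close. It gives the time, the measured TCP pose, the force and the opening at its end, in the units of the state.
- robot.get_obs(): the state, without advancing time (a new reading comes with each control period).
- robot.snapshot(name): name is "scene" or "top" or "wrist"; returns a dict with "image" (420x560x3 uint8, red, green, blue), "camera_matrix" (3x3 intrinsics, pixels), "pose" (4x4, takes a point from camera to world coordinates). Camera axes: x right, y up, looking along -z (the intrinsics and any distortion apply to the point x, -y, -z); pixel columns grow to the right and rows downward; lengths in m; the calibration is good to about 2 mm. The wrist camera is an equidistant fisheye: a pixel r from the principal point sees the ray r / f radians off the axis. A picture is of the moment at which its call begins. There is no depth.
- robot.close_job(): hands the job in, once; it reports no verdict.
The state is a dict: "time": time; "joint_positions": joint angles; "qvel": joint speeds; "joint_torque": joint torques, N m; "tool_pos": TCP position; "ee_rot": TCP orientation; "wrist_force": force on the tool from outside, world axes, zero at the start; "wrist_torque": the same for the moment, N m; "width": finger opening in m.
Only numpy, scipy, OpenCV 4.12 (cv2) and the standard library are available. Lean on these libraries where they do the work, as an engineer would, in place of code of your own. Each camera call takes 0.05 s, during which the arm holds its last target. There are 200 camera calls.

## Working session

There is one attempt and no reset: what is moved stays moved. The work goes in short steps, Python scripts to look and compute and a tool call to move; the robot and the scene stay as the last step left them, time stands still between calls to the robot, and variables do not carry over. Pictures are saved under pics/ and viewed, about 8 in all and at most 12, crops included, and the job is handed in when it is done.

Besides the shell and the picture viewer there is one more tool, called after "Emit:" by a JSON object that holds its "api" and its "payload". carry_out: Moves the arm, as the interface text tells. Its arguments: {"type":"object","properties":{"targets":{"type":"array","items":{"type":"array","items":{"type":"number"}}}},"required":["targets"]}

```bash
mkdir -p pics; ls; python3 - <<'E'
from bench import robot
import cv2,numpy as np,pickle
np.set_printoptions(precision=4,suppress=True)
o=robot.get_obs();print(o)
d={}
for n in("top","scene"):
    s=robot.snapshot(n);d[n]=s;cv2.imwrite(f"pics/{n}0.png",s["image"][...,::-1]);print(n,s["camera_matrix"],s["pose"],[k for k in s])
pickle.dump(d,open("d0.pkl","wb"))
E
```

```text
pics
{'time': 0.0, 'joint_positions': array([-1.2191,  0.0879,  1.3723,  0.    ,  1.6836, -0.1031]), 'qvel': array([ 0.0001, -0.0016,  0.0002,  0.0004,  0.0006, -0.0029]), 'joint_torque': array([  0.0003, -34.0176, -30.2428,   0.0719,   0.033 ,  -0.0002]), 'tool_pos': array([ 0.2414, -0.4936,  0.2043]), 'ee_rot': array([-1.6824,  1.5686,  1.914 ]), 'wrist_force': array([-0.6965,  0.3031,  0.2338]), 'wrist_torque': array([0.0146, 0.0273, 0.0149]), 'width': 0.09416645241877757}
top [[446.1102   0.     278.1251]
 [  0.     446.1102 212.369 ]
 [  0.       0.       1.    ]] [[ 0.0027  0.9939 -0.1099  0.4467]
 [-1.      0.0029  0.0018 -0.0492]
 [ 0.0021  0.1099  0.9939  1.0327]
 [ 0.      0.      0.      1.    ]] ['image', 'camera_matrix', 'pose']
scene [[421.4458   0.     278.2308]
 [  0.     421.4458 202.2863]
 [  0.       0.       1.    ]] [[-0.6518  0.3136 -0.6905 -0.2192]
 [-0.7584 -0.2774  0.5899  0.6212]
 [-0.0066  0.9081  0.4186  0.558 ]
 [ 0.      0.      0.      1.    ]] ['image', 'camera_matrix', 'pose']
```

View pics/top0.png

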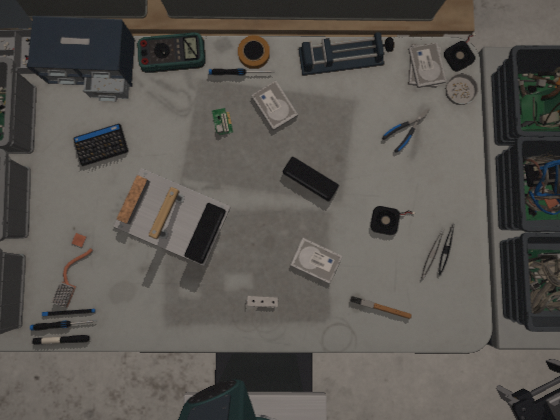

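View pics/scene0.png

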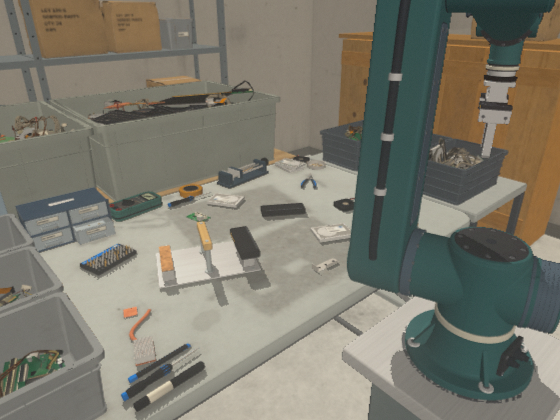

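The top view shows the loose pack at (310,179) and the carrier around (172,217). The cork (empty) rail is at (131,198), the bar at (164,212) and the loaded pack at (206,233). Drives are at (317,260) and (274,105), and the fan is at (386,220). Next I'll measure these by masks and rays.

```bash
cat > h.py <<'E'
import cv2,numpy as np
np.set_printoptions(precision=4,suppress=True)
def cast(s,px,z):
    K,T=s["camera_matrix"],s["pose"]
    px=np.atleast_2d(px).astype(float)
    d=np.c_[(px[:,0]-K[0,2])/K[0,0],-(px[:,1]-K[1,2])/K[1,1],-np.ones(len(px))]@T[:3,:3].T
    return (T[:3,3]+d*((z-T[2,3])/d[:,2])[:,None])[:,:2]
def blob(mask,seed,r=45):
    m=np.zeros_like(mask);x,y=seed;m[y-r:y+r,x-r:x+r]=mask[y-r:y+r,x-r:x+r]
    n,l,st,c=cv2.connectedComponentsWithStats(m)
    i=l[y,x] or 1+np.argmax(st[1:,4])
    cs,_=cv2.findContours((l==i).astype(np.uint8),0,cv2.CHAIN_APPROX_NONE);return max(cs,key=cv2.contourArea)[:,0]
def rect(s,c,z):
    w=cast(s,c,z);(a,b),(p,q),t=cv2.minAreaRect((w*1000).astype(np.float32))
    if p<q:p,q,t=q,p,t-90
    return np.array([a,b,p,q,(t+90)%180-90])   # mm, long, short, angle of long axis
E
python3 - <<'E'
from h import *;import pickle
s=pickle.load(open("d0.pkl","rb"))["top"];im=s["image"]
hsv=cv2.cvtColor(im,cv2.COLOR_RGB2HSV);v=hsv[...,2]
dark=(v<50).astype(np.uint8);org=((hsv[...,1]>80)&(hsv[...,0]<25)&(v>70)).astype(np.uint8)
for n,m,sd,z in(("pack",dark,(310,179),.019),("pack2",dark,(206,233),.054),("cork",org,(131,198),.035),("bar",org,(164,212),.086),("fan",dark,(386,220),.011)):
    c=blob(m,sd);print(n,rect(s,c,z),c.min(0),c.max(0))
v2=cv2.inRange(hsv,(0,0,150),(180,60,255))
big=cv2.resize(im[140:300,100:420],None,fx=2.5,fy=2.5,interpolation=cv2.INTER_CUBIC)
cv2.imwrite("pics/crop.png",big[...,::-1])
print(cast(s,[(274,105),(317,260),(386,220),(222,121)],.011))
E
```

```text
pack [ 637.1779 -124.2055  128.6442   46.8891   57.9184] [283 157] [338 200]
pack2 [509.2879 109.6869 128.6608  45.5038 -22.7756] [185 203] [224 263]
cork [586.9052 279.8842 109.634   26.5102 -23.0235] [117 175] [146 222]
bar [551.0845 194.0805 113.4318  19.1974 -23.1823] [149 187] [178 238]
fan [ 542.4507 -296.4536   61.9488   61.779   -11.2801] [371 206] [399 234]
[[ 0.8153 -0.0406]
 [ 0.4508 -0.1399]
 [ 0.5427 -0.2993]
 [ 0.7759  0.0818]]
```

View pics/crop.png

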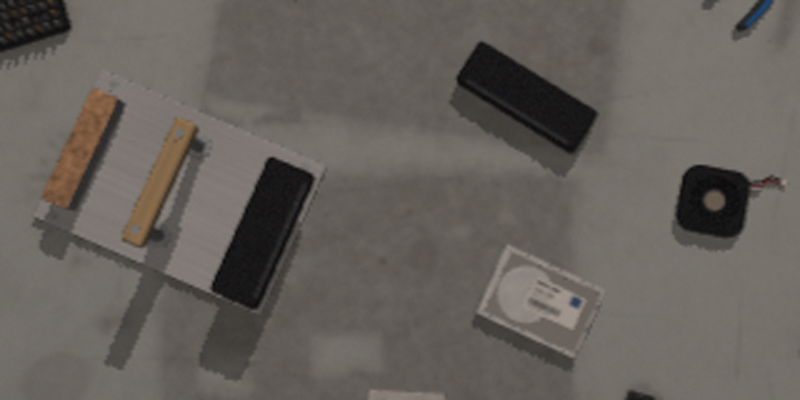

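The crop shows the pack, carrier and drive clearly separated, and the measured sizes match the spec (pack 129x47, cork 110x26.5, bar 113x19 mm). Next I'll compute the moves.

```bash
cat >> h.py <<'E'
from scipy.spatial.transform import Rotation as Ro
def plan(o,xyz,jaw):  # target TCP (m), jaw direction deg -> tool-axes shift cm after turning, turn deg
    R=Ro.from_euler("xyz",o["ee_rot"]).as_matrix();a=np.degrees(np.arctan2(R[1,1],R[0,1]))
    t=-((jaw-a+90)%180-90)   # tool x down: + turn = clockwise from above
    d=np.array(xyz)-o["tool_pos"]
    print("t",round(o["time"],2),"pos",o["tool_pos"],"jaw",round(a,2),"tilt",R[:,0],"F",o["wrist_force"],"w",round(o["width"],4),"q1,6",o["joint_positions"][[0,5]])
    print(" world shift cm",d*100,"tool shift cm (now)",R.T@d*100,"turn",round(t,2))
E
python3 - <<'E'
from h import *;from bench import robot
o=robot.get_obs();plan(o,(.637,-.124,.15),-32.1);plan(o,(.587,.280,.15),67)
E
```

```text
t 0.1 pos [ 0.2414 -0.4936  0.2044] jaw -63.94 tilt [-0.0007  0.0019 -1.    ] F [ 0.0699 -0.968  -0.0764] w 0.094 q1,6 [-1.2191 -0.1031]
 world shift cm [39.5589 36.965  -5.4417] tool shift cm (now) [  5.4827 -15.8214 -51.7741] turn -31.84
t 0.1 pos [ 0.2414 -0.4936  0.2044] jaw -63.94 tilt [-0.0007  0.0019 -1.    ] F [ 0.0699 -0.968  -0.0764] w 0.094 q1,6 [-1.2191 -0.1031]
 world shift cm [34.5589 77.365  -5.4417] tool shift cm (now) [  5.561  -54.3116 -65.0277] turn 49.06
```

Emit:
{"api": "carry_out", "payload": {"targets": [[0, 0, -0.5, -1.6, 0], [0, 0, -1, -3.2, 0], [0, 0, -1, -3.2, 0], [0, 0, -1, -3.2, 0], [0, 0, -1, -3.2, 0], [0, 0, -1, -3.2, 0], [0, 0, -1, -3.2, 0], [0, 0, -1, -3.2, 0], [0, 0, -1, -3.2, 0], [0, 0, -1, -3.2, 0], [0, 0, -1, -3.2, 0], [0, 0, -1, -3.2, 0], [0, 0, -1, -3.2, 0], [0, 0, -1, -3.2, 0], [0, 0, -1, -3.2, 0], [0, 0, -0.8, -3, 0], [0, 0, -0.5, -2.2, -8], [0, 0, 0, 0, -8], [0, 0, 0, 0, -8], [0, 0, 0, 0, -7.8]]}}

```text
time: 2.1
tool_pos: [0.6358, -0.1236, 0.2049]
ee_rot: [-1.698, 1.57, 2.461]
wrist_force: [0.1, -0.3, -0.1]
width: 0.0937
```

```bash
python3 - <<'E'
from h import *;from bench import robot;import pickle
s=robot.snapshot("wrist");cv2.imwrite("pics/w1.png",s["image"][...,::-1]);pickle.dump(s,open("w1.pkl","wb"))
print(s["camera_matrix"],s["pose"])
o=robot.get_obs();plan(o,(.637,-.124,.15),-32.1);o=robot.get_obs();plan(o,(.637,-.124,.15),-32.1)
E
```

```text
[[325.1923   0.     278.6912]
 [  0.     325.1923 206.7645]
 [  0.       0.       1.    ]] [[ 0.8507  0.5093  0.1302  0.6737]
 [-0.5257  0.8247  0.2087 -0.0635]
 [-0.0011 -0.246   0.9693  0.3844]
 [ 0.      0.      0.      1.    ]]
t 2.15 pos [ 0.6357 -0.1237  0.205 ] jaw -31.55 tilt [-0.001   0.0008 -1.    ] F [ 0.9324 -0.9263  0.7933] w 0.094 q1,6 [-0.2801  0.2707]
 world shift cm [ 0.133  -0.025  -5.5005] tool shift cm (now) [ 5.5003  0.1334 -0.0474] turn 0.55
t 2.15 pos [ 0.6357 -0.1237  0.205 ] jaw -31.55 tilt [-0.001   0.0008 -1.    ] F [ 0.9324 -0.9263  0.7933] w 0.094 q1,6 [-0.2801  0.2707]
 world shift cm [ 0.133  -0.025  -5.5005] tool shift cm (now) [ 5.5003  0.1334 -0.0474] turn 0.55
```

View pics/w1.png

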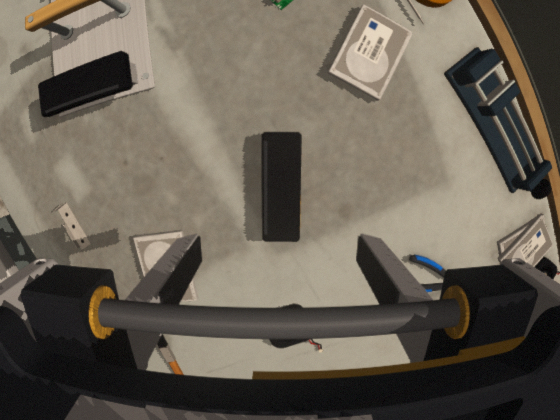

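The wrist view shows the pack centred between the fingers at (282,187), with its left side face visible at x≈265. I'll measure it with the fisheye model.

```bash
cat >> h.py <<'E'
def castw(s,px,z):
    K,T=s["camera_matrix"],s["pose"];px=np.atleast_2d(px).astype(float)
    u=(px-K[:2,2])/K[0,0];r=np.linalg.norm(u,axis=1)+1e-9
    d=np.c_[np.sin(r)*u[:,0]/r,-np.sin(r)*u[:,1]/r,-np.cos(r)]@T[:3,:3].T
    return (T[:3,3]+d*((z-T[2,3])/d[:,2])[:,None])[:,:2]
def rectw(s,c,z):
    w=castw(s,c,z);(a,b),(p,q),t=cv2.minAreaRect((w*1000).astype(np.float32))
    if p<q:p,q,t=q,p,t-90
    return np.array([a,b,p,q,(t+90)%180-90])
E
python3 - <<'E'
from h import *;import pickle
s=pickle.load(open("w1.pkl","rb"));v=cv2.cvtColor(s["image"],cv2.COLOR_RGB2HSV)[...,2]
print(v[185,240:320:1])
print(v[120:250:2,282])
for th in(25,35,45,55,65):
    c=blob((v<th).astype(np.uint8),(285,187),70);print(th,rectw(s,c,.019),c.min(0),c.max(0))
d=pickle.load(open("d0.pkl","rb"))["top"];v=cv2.cvtColor(d["image"],cv2.COLOR_RGB2HSV)[...,2]
for th in(30,40,60):print(th,rect(d,blob((v<th).astype(np.uint8),(310,179)),.019))
E
```

```text
[149 147 142 131 123 100  90  89  88  89  83  88  88  87  86  86  87  85
  88  85  82  62  34  36  44  52  46  36  29  35  30  30  26  27  32  32
  30  37  29  30  31  29  33  33  33  29  35  30  27  29  31  32  33  32
  31  28  31  36  30  38  57 117 133 133 140 140 140 140 135 138 134 130
 132 136 138 133 133 133 132 132]
[138 139 138 135 137 138  51  31  37  32  32  30  31  32  31  33  33  35
  36  31  32  28  29  34  25  30  29  26  32  29  28  29  33  29  33  32
  32  36  34  29  31  33  28  31  30  32  33  31  32  34  34  33  35  36
  36  33  35  34  36  36  41 128 141 136 134]
25 [ 638.3453 -105.5656    0.        0.        0.    ] [272 174] [272 174]
35 [ 640.6812 -121.0055  117.1775   41.4188   58.8494] [262 133] [299 233]
45 [ 638.1669 -124.7138  126.2441   43.055    57.7418] [262 133] [300 240]
55 [ 638.351  -124.2032  127.0438   44.1076   58.4017] [261 132] [300 240]
65 [ 637.9413 -124.596   128.2817   44.7104   58.0827] [261 132] [300 241]
30 [ 637.474  -124.1951  126.5763   44.2692   58.1772]
40 [ 637.4513 -124.202   127.4917   46.2003   57.7365]
60 [ 636.9284 -124.6676  130.0169   48.1475   57.991 ]
```

Emit:
{"api": "carry_out", "payload": {"targets": [[0, 1, 0.2, 0, 0.5], [0, 3, 0, 0, 0], [0, 4, 0, 0, 0], [0, 4, 0, 0, 0], [0, 3, 0, 0, 0], [0, 2, 0, 0, 0], [0, 1, 0, 0, 0], [0, 0.7, 0, 0, 0], [0, 0.3, 0, 0, 0], [0, 0, 0, 0, 0], [0, 0, 0, 0, 0]]}}

```text
time: 3.25
tool_pos: [0.6384, -0.1268, 0.0169]
ee_rot: [1.841, 1.568, -0.3]
wrist_force: [1.0, 0.4, 0.3]
width: 0.094
```

```bash
python3 - <<'E'
from h import *;from bench import robot
plan(robot.get_obs(),(.638,-.1243,.0035),-32.0)
E
```

```text
t 3.25 pos [ 0.6384 -0.1268  0.0169] jaw -32.66 tilt [ 0.0025 -0.0008 -1.    ] F [1.0092 0.4494 0.2822] w 0.094 q1,6 [-0.2831  0.2869]
 world shift cm [-0.0383  0.25   -1.3446] tool shift cm (now) [ 1.3443 -0.1705 -0.1889] turn -0.66
```

Emit:
{"api": "carry_out", "payload": {"targets": [[0, 0.3, -0.15, -0.15, -0.5], [0, 0.4, 0, 0, 0], [0, 0.4, 0, 0, 0], [0, 0.2, 0, 0, 0], [0, 0, 0, 0, 0], [0, 0, 0, 0, 0], [1, 0, 0, 0, 0], [1, 0, 0, 0, 0], [1, 0, 0, 0, 0], [1, 0, 0, 0, 0], [1, 0, 0, 0, 0], [1, 0, 0, 0, 0], [1, 0, 0, 0, 0], [1, 0, 0, 0, 0]]}}

```text
time: 4.65
tool_pos: [0.6371, -0.1246, 0.0025]
ee_rot: [1.541, 1.57, -0.591]
wrist_force: [0.5, -0.6, -1.2]
width: 0.0451
```

```bash
python3 - <<'E'
from h import *;from bench import robot
plan(robot.get_obs(),(.638,-.1243,.0035),-32.0)
E
```

```text
t 4.65 pos [ 0.6371 -0.1246  0.0025] jaw -32.14 tilt [ 0.0004 -0.0003 -1.    ] F [ 0.523  -0.5977 -1.192 ] w 0.0451 q1,6 [-0.2804  0.2807]
 world shift cm [0.0864 0.0305 0.0965] tool shift cm (now) [-0.0965  0.057  -0.0718] turn -0.14
```

Emit:
{"api": "carry_out", "payload": {"targets": [[1, -0.5, 0, 0, 0], [1, -1.5, 0, 0, 0], [1, -2.5, 0, 0, 0], [1, -3, 0, 0, 0], [1, -3, 0, 0, 0], [1, -3, 0, 0, 0], [1, -2, 0, 0, 0], [1, -1, 0, 0, -3], [1, -0.5, 0, 0, -6], [1, 0, 0, 0, -8], [1, 0, 0, 0, -8], [1, 0, 0, 0, -8], [1, 0, 0, 0, -8], [1, 0, 0, 0, -8], [1, 0, 0, 0, -8], [1, 0, 0, 0, -8], [1, 0, 0, 0, -8], [1, 0, 0, 0, -8], [1, 0, 0, 0, -8], [1, 0, 0, 0, -8]]}}

```text
time: 6.65
tool_pos: [0.6369, -0.1244, 0.1735]
ee_rot: [0.168, 1.57, -0.265]
wrist_force: [-0.7, -0.7, -2.1]
width: 0.0447
```

```bash
python3 - <<'E'
from h import *;from bench import robot
plan(robot.get_obs(),(.587,.280,.17),67)
E
```

```text
t 6.65 pos [ 0.6369 -0.1244  0.1735] jaw 65.19 tilt [ 0.0006 -0.0002 -1.    ] F [-0.6947 -0.7468 -2.0594] w 0.0447 q1,6 [-0.2803 -1.4181]
 world shift cm [-4.986  40.4429 -0.3541] tool shift cm (now) [  0.3449  34.6177 -21.4967] turn -1.81
```

Emit:
{"api": "carry_out", "payload": {"targets": [[1, 0, 0.8, -0.5, 0], [1, 0, 1.6, -1, 0], [1, 0, 2.45, -1.52, 0], [1, 0, 2.45, -1.52, 0], [1, 0, 2.45, -1.52, 0], [1, 0, 2.45, -1.52, 0], [1, 0, 2.45, -1.52, 0], [1, 0, 2.45, -1.52, 0], [1, 0, 2.45, -1.52, 0], [1, 0, 2.45, -1.52, 0], [1, 0, 2.45, -1.52, 0], [1, 0, 2.45, -1.52, 0], [1, 0, 2.45, -1.52, 0], [1, 0, 2.45, -1.52, 0], [1, 0, 1.6, -1, 0], [1, 0, 0.9, -0.6, 0], [1, 0, 0.3, -0.16, -1.8], [1, 0, 0, 0, 0], [1, 0, 0, 0, 0]]}}

```text
time: 8.55
tool_pos: [0.5896, 0.279, 0.1724]
ee_rot: [-1.174, 1.57, -1.583]
wrist_force: [0.7, -0.4, -1.7]
width: 0.0447
```

```bash
python3 - <<'E'
from h import *;from bench import robot;import pickle
d={}
for n in("wrist","top"):
    d[n]=s=robot.snapshot(n)
cv2.imwrite("pics/w2.png",d["wrist"]["image"][...,::-1]);pickle.dump(d,open("d2.pkl","wb"))
plan(robot.get_obs(),(.587,.280,.17),67)
E
```

```text
t 8.65 pos [0.5897 0.2789 0.1725] jaw 66.55 tilt [ 0.0001 -0.0004 -1.    ] F [ 0.459  -0.2375 -2.614 ] w 0.0449 q1,6 [ 0.3551 -0.8065]
 world shift cm [-0.2733  0.1108 -0.2538] tool shift cm (now) [ 0.2537 -0.007  -0.2949] turn -0.45
```

View pics/w2.png

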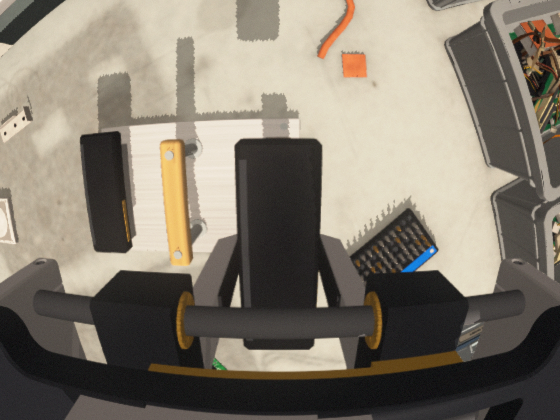

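The wrist view shows the held pack from (236,140) to (321,348), hiding the rail. The bar runs from (172,140) to (182,262) and the loaded pack is at (107,190). I'll measure the carrier from the bar and loaded pack, and the held pack's offset in the tool.

```bash
python3 - <<'E'
from h import *;import pickle
d=pickle.load(open("d2.pkl","rb"));s=d["wrist"];im=s["image"];hsv=cv2.cvtColor(im,cv2.COLOR_RGB2HSV);v=hsv[...,2]
org=((hsv[...,1]>100)&(hsv[...,0]<28)&(v>110)).astype(np.uint8)
c=blob(org,(174,230),70);c=c[c[:,0]>150];print("bar w",rectw(s,c,.086),c.min(0),c.max(0))
dk=(v<60).astype(np.uint8)
c=blob(dk,(105,190),65);print("pack2 w",rectw(s,c,.054),c.min(0),c.max(0))
# held pack top edges: corner points by row scans
g=v.astype(float)
for r in(160,180,200,220,330,345):print(r,v[r,225:260],v[r,300:335])
print("col",v[128:150:1,275],v[335:360,275])
t0=pickle.load(open("d0.pkl","rb"))["top"];h=cv2.cvtColor(t0["image"],cv2.COLOR_RGB2HSV)
for a in(60,80,100):
  o=((h[...,1]>a)&(h[...,0]<25)&(h[...,2]>70)).astype(np.uint8)
  print("top",a,rect(t0,blob(o,(131,198)),.035),rect(t0,blob(o,(164,212)),.086))
for th in(35,45,60):print("pack2 top",th,rect(t0,blob((h[...,2]<th).astype(np.uint8),(206,233)),.054))
E
```

```text
bar w [557.427  194.6918  97.009   21.8684 -23.0743] [161 160] [192 265]
pack2 w [510.1831 117.2131 126.8072  49.4084 -22.4642] [ 81 132] [130 251]
160 [238 238 237 238 237 238 237 237 237 221  88  48  50  60  70  80  79  81
  81  79  78  67  57  55  53  59  53  50  54  53  56  55  51  48  52] [ 46  46  44  47  50  47  49  50  50  48  43  46  46  40  48  46  49  45
  51  47  52  94 175 223 227 226 226 226 226 227 227 225 228 228 228]
180 [236 236 236 237 236 237 236 237 235 223 156  68  50  55  67  77  80  81
  80  81  78  65  57  48  53  51  50  50  47  49  49  51  48  46  49] [ 47  46  41  46  45  47  46  48  46  47  49  47  46  48  42  45  42  38
  43  45  53 115 215 223 226 226 226 226 225 226 225 227 227 227 227]
200 [234 234 234 233 233 234 235 234 234 232 195 105  57  48  53  71  82  80
  85  79  81  75  60  51  51  51  48  47  45  48  46  46  46  43  46] [ 38  40  45  42  42  41  40  47  41  41  44  42  45  40  41  44  41  39
  38  41  74 182 225 227 226 226 226 226 224 225 226 226 226 225 223]
220 [232 233 232 232 231 233 231 233 232 231 228 174  72  46  53  64  77  75
  81 
[... 699 characters left out ...]
8 227 227 228 227]
col [171 172 174 173 172 173 169 172 158 119  68  43  42  42  47  44  45  49
  50  48  54  54] [ 72  69  65  60  46  38  40  41  41  41  42  41  43  45  83 190 206 202
 206 209 211 205 196 194 197]
top 60 [587.0681 279.8761 109.9401  26.6551 -22.9894] [551.0051 194.5338 115.0918  19.9681 -23.1823]
top 80 [586.9052 279.8842 109.634   26.5102 -23.0235] [551.0845 194.0805 113.4318  19.1974 -23.1823]
top 100 [586.6328 279.6034 108.1279  25.2889 -23.0292] [551.0902 193.7718 112.645   18.5046 -22.9144]
pack2 top 35 [509.7262 109.6217 127.2811  44.0059 -23.0418]
pack2 top 45 [509.3338 110.0937 128.4304  44.718  -22.7756]
pack2 top 60 [508.0425 110.2785 131.5631  45.8039 -22.8321]
```

```bash
python3 - <<'E'
from h import *;import pickle
d=pickle.load(open("d2.pkl","rb"));s=d["wrist"];im=s["image"];hsv=cv2.cvtColor(im,cv2.COLOR_RGB2HSV);v=hsv[...,2]
org=((hsv[...,1]>100)&(hsv[...,0]<28)&(v>110)).astype(np.uint8)
c=blob(org,(174,200),80);print("bar w",rectw(s,c,.086),c.min(0),c.max(0))
P=castw(s,[(82,138),(120,132),(93,250),(131,249)],.054)*1000;print("pack2 corners",P)
print(v[180,75:140])
# plate corners far edge
z=.1725-.0025+.019
for zz in(z,):
  L=castw(s,[(247,160),(246.5,180),(247.5,200),(247.8,220)],zz)*1000;R=castw(s,[(321.2,160),(321,180),(320.5,200),(320,220),(313,345)],zz)*1000
  E=castw(s,[(275,138),(275,349)],zz)*1000
  print(L,R,E,E.mean(0))
E
python3 - <<'E'
import cv2,pickle
d=pickle.load(open("d2.pkl","rb"));im=d["top"]["image"][150:290,70:270]
cv2.imwrite("pics/c2.png",cv2.resize(im,None,fx=4,fy=4,interpolation=cv2.INTER_CUBIC)[...,::-1])
E
```

```text
bar w [549.6163 197.9677 113.9394  21.9502 -22.9773] [160 140] [192 265]
pack2 corners [[445.8106 119.1541]
 [462.2735 163.5688]
 [557.5738  67.2439]
 [574.3324 114.6753]]
[191 190 187 189 193 192 192 188 139  81  76  59  46  46  42  44  45  48
  43  45  46  42  45  45  43  45  41  42  42  45  45  42  39  44  44  44
  42  42  46  47  43  43  42  39  41  37  39  38  44  74  87  89  90  91
 100 156 165 175 220 232 232 231 233 234 233]
[[533.8288 285.5167]
 [543.0589 281.0519]
 [552.7796 277.1669]
 [562.6187 272.7928]] [[548.644  319.8868]
 [558.1226 315.926 ]
 [567.7608 311.7883]
 [577.7012 307.5815]
 [652.9241 274.7389]] [[529.3359 302.854 ]
 [646.1504 251.7565]] [587.7432 277.3053]
```

View pics/c2.png

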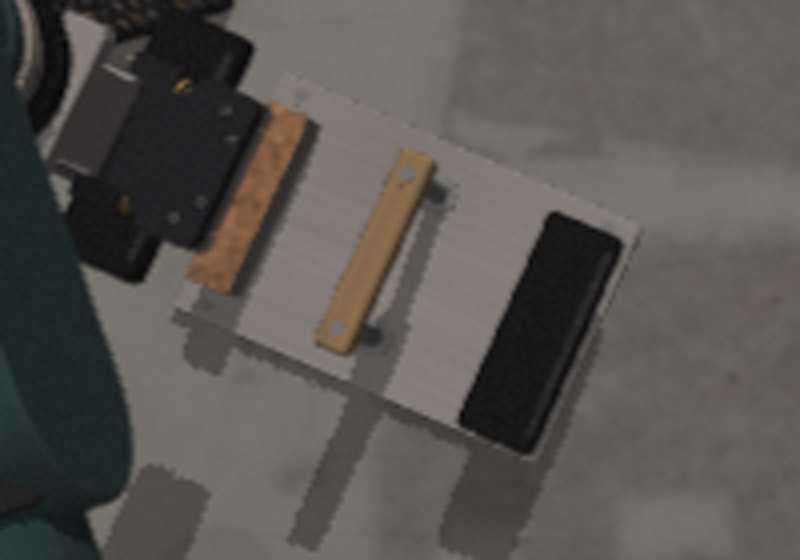

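Emit:
{"api": "carry_out", "payload": {"targets": [[1, 0.5, 0.05, -0.25, -0.5], [1, 1.5, 0, 0, 0], [1, 2, 0, 0, 0], [1, 2, 0, 0, 0], [1, 2, 0, 0, 0], [1, 1.5, 0, 0, 0], [1, 1, 0, 0, 0], [1, 0.8, 0, 0, 0], [1, 0.5, 0, 0, 0], [1, 0.4, 0, 0, 0], [1, 0.3, 0, 0, 0], [1, 0, 0, 0, 0], [1, 0, 0, 0, 0]]}}

```text
time: 9.95
tool_pos: [0.5876, 0.2816, 0.048]
ee_rot: [0.659, 1.57, 0.26]
wrist_force: [0.3, -0.8, -2.2]
width: 0.0448
```

```bash
python3 - <<'E'
from h import *;from bench import robot;import pickle
d=pickle.load(open("d2.pkl","rb"))
C=np.array([(290,75),(640,230),(535,460),(175,310)])/4+[70,150]
for z in(.008,.014,.02):
  P=cast(d["top"],C,z)*1000;print(z,P.mean(0),np.linalg.norm(np.roll(P,-1,0)-P,axis=1))
al,ac=431.3,487.5;u=np.array([.9205,-.3907]);w=np.array([.3907,.9205]);T=(al*u+ac*w)/1000;print(T)
plan(robot.get_obs(),(*T,.0375),67)
E
```

```text
0.008 [548.8041 192.8595] [224.6072 144.3774 225.4538 150.6193]
0.014 [548.2061 191.4422] [223.292  143.532  224.1336 149.7373]
0.02 [547.6081 190.0248] [221.9768 142.6865 222.8134 148.8554]
[0.5875 0.2802]
t 9.95 pos [0.5876 0.2816 0.048 ] jaw 67.16 tilt [ 0.001   0.0003 -1.    ] F [ 0.3473 -0.7923 -2.1505] w 0.0448 q1,6 [ 0.36   -0.8121]
 world shift cm [-0.0119 -0.1387 -1.0504] tool shift cm (now) [ 1.0504 -0.133   0.0421] turn 0.16
```

Emit:
{"api": "carry_out", "payload": {"targets": [[1, 0.3, -0.1, 0.02, 0], [1, 0.3, 0, 0, 0], [1, 0.2, 0, 0, 0], [1, 0.1, 0, 0, 0], [1, 0, 0, 0, 0], [1, 0, 0, 0, 0]]}}

```text
time: 10.55
tool_pos: [0.5871, 0.2805, 0.0384]
ee_rot: [-0.69, 1.571, -1.088]
wrist_force: [-0.1, 0.1, -2.2]
width: 0.0449
```

Emit:
{"api": "carry_out", "payload": {"targets": [[1, 0.05, 0, 0, 0], [1, 0, 0, 0, 0]]}}

```text
time: 10.75
tool_pos: [0.5871, 0.2805, 0.038]
ee_rot: [0.367, 1.571, -0.031]
wrist_force: [0.0, -0.5, -2.5]
width: 0.0448
```

Emit:
{"api": "carry_out", "payload": {"targets": [[1, 0.05, 0, 0, 0], [1, 0, 0, 0, 0]]}}

```text
time: 10.95
tool_pos: [0.5871, 0.2805, 0.0375]
ee_rot: [0.136, 1.571, -0.262]
wrist_force: [-0.9, 0.0, -2.1]
width: 0.0447
```

Emit:
{"api": "carry_out", "payload": {"targets": [[1, 0.05, 0, 0, 0], [1, 0, 0, 0, 0]]}}

```text
time: 11.15
tool_pos: [0.5871, 0.2805, 0.0375]
ee_rot: [0.373, 1.57, -0.025]
wrist_force: [-1.3, -0.6, -1.2]
width: 0.0449
```

Emit:
{"api": "carry_out", "payload": {"targets": [[1, 0.05, 0, 0, 0], [1, 0, 0, 0, 0]]}}

```text
time: 11.35
tool_pos: [0.5871, 0.2806, 0.0375]
ee_rot: [0.449, 1.57, 0.051]
wrist_force: [-2.4, -1.2, 3.2]
width: 0.0449
```

Contact felt (wrist Fz went from −2 to +3 N). Releasing.

Emit:
{"api": "carry_out", "payload": {"targets": [[0.5, 0, 0, 0, 0], [0.46, 0, 0, 0, 0], [0.42, 0, 0, 0, 0], [0.36, 0, 0, 0, 0], [0.3, 0, 0, 0, 0], [0.2, 0, 0, 0, 0], [0.1, 0, 0, 0, 0], [0.1, -0.5, 0, 0, 0], [0.1, -1.5, 0, 0, 0], [0.1, -3, 0, 0, 0], [0.1, -4, 0, 0, 0], [0.1, -3, 0, 0, 0], [0.1, -1.5, 0, 0, 0], [0.1, 0, -2, 0, 0], [0.1, 0, -3, 0, 0], [0.1, 0, -3, 0, 0], [0.1, 0, -1, 0, 0], [0.1, 0, 0, 0, 0]]}}

```text
time: 13.15
tool_pos: [0.5519, 0.1968, 0.1717]
ee_rot: [1.119, 1.57, 0.719]
wrist_force: [-0.7, 0.0, 0.3]
width: 0.0843
```

```bash
python3 - <<'E'
from h import *;from bench import robot;import pickle
d={n:robot.snapshot(n) for n in("wrist","top","scene")};pickle.dump(d,open("d3.pkl","wb"))
a=cv2.resize(d["wrist"]["image"],(480,360));b=cv2.resize(d["top"]["image"][150:290,70:270],(320,224));
cv2.imwrite("pics/w3.png",d["wrist"]["image"][...,::-1])
c=np.vstack([cv2.resize(d["top"]["image"][150:290,70:270],(480,336)),cv2.resize(d["scene"]["image"][200:310,120:300],(480,264))]);cv2.imwrite("pics/ts3.png",c[...,::-1])
plan(robot.get_obs(),(.551,.1945,.15),67)
E
```

```text
t 13.3 pos [0.5524 0.1985 0.1714] jaw 67.19 tilt [ 0.0001  0.0006 -1.    ] F [0.1716 0.1539 0.0293] w 0.0845 q1,6 [ 0.248  -0.9247]
 world shift cm [-0.1433 -0.3967 -2.1354] tool shift cm (now) [ 2.1352 -0.4224  0.022 ] turn 0.19
```

View pics/w3.png

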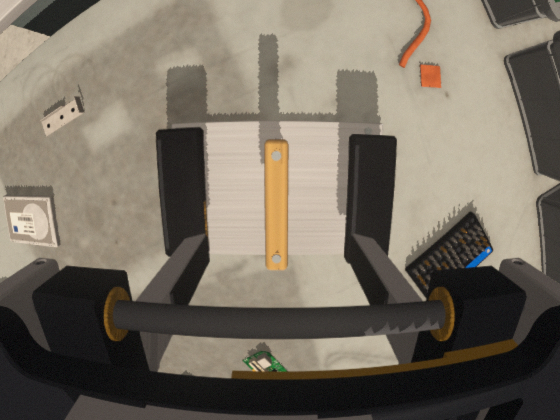

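View pics/ts3.png

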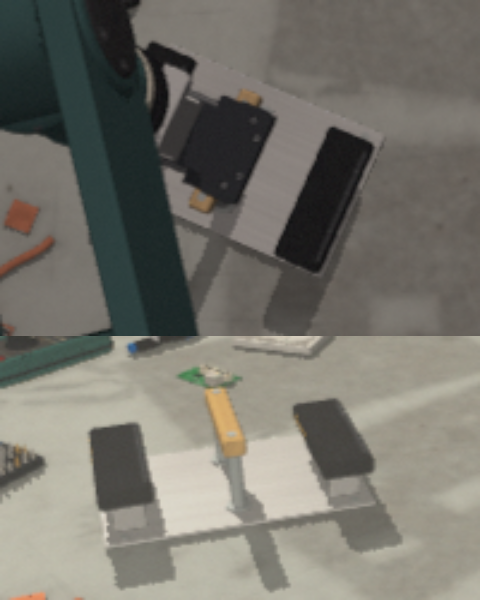

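Both packs are on their rails: loaded at (182,190), placed at (370,195), bar (276,205). The loaded pack's far end is a few pixels further out (128 vs 134). I'll quantify this in carrier axes.

```bash
python3 - <<'E'
from h import *;import pickle
d=pickle.load(open("d3.pkl","rb"));s=d["wrist"];im=s["image"];hsv=cv2.cvtColor(im,cv2.COLOR_RGB2HSV);v=hsv[...,2]
org=((hsv[...,1]>100)&(hsv[...,0]<28)&(v>110)).astype(np.uint8)
c=blob(org,(276,230),80);b=rectw(s,c,.086);print("bar",b,c.min(0),c.max(0))
th=np.radians(b[4]);u=np.array([np.cos(th),np.sin(th)]);w=np.array([-u[1],u[0]])
for n,x0,x1 in(("loaded",150,215),("placed",340,405)):
    m=np.zeros_like(v);m[110:235,x0:x1]=(v[110:235,x0:x1]<65)
    c=blob(m,((x0+x1)//2,190),90);P=castw(s,c,.054)*1000-b[:2]
    al,ac=P@u,P@w
    ed=c[:,1]<225
    L=[];
    far=np.percentile(al,3);print(n,"far al",al.min(),far,"across",np.percentile(ac,[1,5,50,95,99]))
    # edge line angles: outermost/innermost per row
    for side in(0,1):
        pts=[]
        for r in range(150,225,3):
            xs=c[c[:,1]==r][:,0];pts.append(((xs.max() if side else xs.min()),r))
        p=castw(s,pts,.054);f=cv2.fitLine(p.astype(np.float32),2,0,.01,.01)[:,0] if 0 else np.polyfit(p[:,0],p[:,1],1)
        print("  edge",side,"angle",np.degrees(np.arctan(f[0])),"across",((p*1000-b[:2])@w).mean())
S=d["scene"]
# top view: loaded vs cork from first image
E
python3 - <<'E'
import sys;sys.path.insert(0,".")
from h import *;import pickle
t=pickle.load(open("d3.pkl","rb"))["top"];v=cv2.cvtColor(t["image"],cv2.COLOR_RGB2HSV)[...,2]
print("pack2 now",rect(t,blob((v<45).astype(np.uint8),(206,233)),.054))
E
```

```text
bar [552.3661 193.8685 105.3948  18.948  -22.5541] [264 150] [287 269]
loaded far al -73.3477988913219 -72.99468474711583 across [-114.193  -113.9971  -90.5453  -67.6941  -67.4634]
  edge 0 angle -22.70614117824466 across -113.60806640441193
  edge 1 angle -25.21921713952037 across -68.69627449697599
placed far al -65.73770957437702 -65.4114254005292 across [ 67.4275  67.6212  89.7829 113.5205 113.7463]
  edge 0 angle -22.348734312881152 across 67.95163447403847
  edge 1 angle -23.108065101375317 across 113.17607262027202
pack2 now [509.4633 110.0393 128.1494  44.718  -22.7756]
```

```bash
python3 - <<'E'
from h import *;import pickle
d=pickle.load(open("d3.pkl","rb"));s=d["wrist"];im=s["image"];hsv=cv2.cvtColor(im,cv2.COLOR_RGB2HSV);v=hsv[...,2]
org=((hsv[...,1]>100)&(hsv[...,0]<28)&(v>110)).astype(np.uint8)
c=blob(org,(270,205),80);b=rectw(s,c,.086);print("bar",b,c.min(0),c.max(0))
th=np.radians(-23);u=np.array([np.cos(th),np.sin(th)]);w=np.array([-u[1],u[0]])
print("bar ends",np.sort(castw(s,c,.086)@u*1000)[[0,-1]],"ctr al,ac",b[:2]@u,b[:2]@w)
for n,x in(("loaded",182),("placed",372)):
    print(n,v[122:145,x]);
    # near end visible?
    print(v[225:265,x-20 if x<200 else x-12][::2])
for n,y0 in(("loaded far",(185,128.5)),("placed far",(372,134.5)),("plate far L",(225,122)),("plate far R",(330,122)),("plate near",(250,254))):
    z=.054 if "ed" in n else .012
    print(n,castw(s,[y0],z)@u*1000)
# plate near/far edges
print("plate cols",v[110:130,230],v[245:262,250])
t=pickle.load(open("d0.pkl","rb"))["top"]
h=cv2.cvtColor(t["image"],cv2.COLOR_RGB2HSV);o=((h[...,1]>80)&(h[...,0]<25)&(h[...,2]>70)).astype(np.uint8)
for n,m,sd,z in(("cork",o,(131,198),.035),("bar",o,(164,212),.086),("pack2",(h[...,2]<45).astype(np.uint8),(206,233),.054)):
    P=cast(t,blob(m,sd),z)*1000;print(n,"along",(P@u).min(),(P@u).max(),"across",(P@w).min(),(P@w).max())
E
```

```text
bar [548.5957 195.4411 113.563   18.9537 -22.564 ] [264 140] [287 269]
bar ends [371.8915 485.3722] ctr al,ac 428.6200853338009 394.2579002693052
loaded [ 97 119 134 133 133 102  55  26  28  33  34  30  33  36  35  34  34  34
  36  30  32  36  34]
[ 95 113 122 134 136 143 150 146 151 156 154 154 160 165 173 180 181 181
 184 186]
placed [114 120 133 137 138 138 139 134 127 129 132 132 107  46  37  33  43  43
  35  37  39  37  40]
[44 44 45 41 44 75 93 91 93 91 81 63 40 33 32 33 37 36 34 38]
loaded far [360.9117]
placed far [366.3258]
plate far L [355.7013]
plate far R [355.619]
plate near [501.7432]
plate cols [151 148 143 134 109 103 101 102 102 102 102 124 192 208 207 208 208 212
 210 209] [198 207 206 204 204 204 206 205 206 196 187 186 183 185 184 184 185]
cork along 376.0726613520215 485.70843872032157 across 473.6905104153638 500.21457388471646
bar along 374.7198321984746 488.17695045022435 across 384.20773867661006 403.55286211559905
pack2 along 361.61484958295597 490.01806374900997 across 277.8792030543939 322.9377242024596
```

Emit:
{"api": "carry_out", "payload": {"targets": [[0.3, 0.5, -0.35, -0.1, 0.2], [0.4, 1, 0, 0, 0], [0.4, 2, 0, 0, 0], [0.4, 2, 0, 0, 0], [0.4, 2, 0, 0, 0], [0.4, 1, 0, 0, 0], [0.4, 0.5, 0, 0, 0], [0.4, 0, 0, 0, 0], [0.4, 0, 0, 0, 0]]}}

```text
time: 14.2
tool_pos: [0.5505, 0.195, 0.0824]
ee_rot: [0.621, 1.569, 0.219]
wrist_force: [-0.2, 0.2, 0.2]
width: 0.0563
```

```bash
python3 - <<'E'
from h import *;from bench import robot
th=np.radians(-23);u=np.array([np.cos(th),np.sin(th)]);w=np.array([-u[1],u[0]]);T=(429.5*u+394*w)/1000;print(T)
for i in range(2):
  s=robot.snapshot("wrist");plan(robot.get_obs(),(*T,.058),67)
cv2.imwrite("pics/w4.png",s["image"][...,::-1])
E
```

```text
[0.5493 0.1949]
t 14.25 pos [0.5507 0.195  0.0827] jaw 66.96 tilt [ 0.0022  0.0005 -1.    ] F [-0.4878  0.1926 -0.4147] w 0.0565 q1,6 [ 0.2433 -0.9254]
 world shift cm [-0.1367 -0.0098 -2.469 ] tool shift cm (now) [ 2.4687 -0.0658 -0.1266] turn -0.04
t 14.3 pos [0.5507 0.195  0.0828] jaw 66.96 tilt [ 0.0024  0.0005 -1.    ] F [-0.5282  0.4055  1.2424] w 0.0564 q1,6 [ 0.2433 -0.9253]
 world shift cm [-0.1377 -0.0115 -2.4751] tool shift cm (now) [ 2.4747 -0.0679 -0.1271] turn -0.04
```

View pics/w4.png

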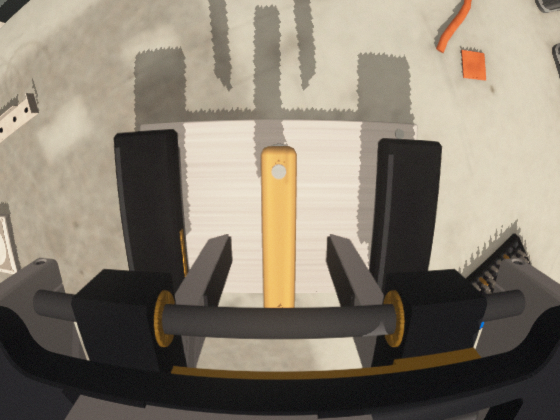

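The bar (279 px) sits midway between the fingertips (231 and 327). I'll descend and close slowly.

Emit:
{"api": "carry_out", "payload": {"targets": [[0.4, 0.5, -0.05, -0.1, 0], [0.4, 1, 0, 0, 0], [0.4, 0.6, 0, 0, 0], [0.4, 0.35, 0, 0, 0], [0.4, 0, 0, 0, 0], [0.5, 0, 0, 0, 0], [0.6, 0, 0, 0, 0], [0.66, 0, 0, 0, 0], [0.7, 0, 0, 0, 0], [0.73, 0, 0, 0, 0], [0.76, 0, 0, 0, 0], [0.78, 0, 0, 0, 0], [0.8, 0, 0, 0, 0], [0.85, 0, 0, 0, 0], [1, 0, 0, 0, 0], [1, 0, 0, 0, 0], [1, 0, 0, 0, 0]]}}

```text
time: 16.0
tool_pos: [0.5489, 0.1951, 0.057]
ee_rot: [1.346, 1.57, 0.944]
wrist_force: [1.1, 4.1, -1.4]
width: 0.0199
```

```bash
python3 - <<'E'
from h import *;from bench import robot
plan(robot.get_obs(),(.5493,.1949,.178),67)
E
```

```text
t 16.0 pos [0.5489 0.1951 0.057 ] jaw 66.97 tilt [ 0.0004  0.0006 -1.    ] F [ 1.1008  4.1019 -1.352 ] w 0.0199 q1,6 [ 0.2438 -0.9251]
 world shift cm [ 0.0415 -0.0152 12.0994] tool shift cm (now) [-12.0994   0.0112   0.0462] turn -0.03
```

Gripped at 20 mm width. Lift gently, a little first.

Emit:
{"api": "carry_out", "payload": {"targets": [[1, -0.1, 0, 0, 0], [1, -0.2, 0, 0, 0], [1, -0.4, 0, 0, 0], [1, -0.5, 0, 0, 0], [1, -0.5, 0, 0, 0], [1, -0.3, 0, 0, 0], [1, 0, 0, 0, 0], [1, 0, 0, 0, 0], [1, 0, 0, 0, 0]]}}

```text
time: 16.9
tool_pos: [0.5485, 0.1946, 0.0767]
ee_rot: [-2.226, 1.57, -2.628]
wrist_force: [0.4, -0.2, -8.8]
width: 0.0191
```

```bash
python3 - <<'E'
from h import *;from bench import robot
s=robot.snapshot("wrist");cv2.imwrite("pics/w5.png",s["image"][...,::-1])
o=robot.get_obs();plan(o,(.5493,.1949,.178),67);print(o["wrist_torque"])
E
```

```text
t 16.95 pos [0.5485 0.1946 0.0766] jaw 66.96 tilt [-0.0007 -0.0003 -1.    ] F [ 0.5147 -0.5141 -7.9971] w 0.0196 q1,6 [ 0.2436 -0.9251]
 world shift cm [ 0.0839  0.0322 10.1383] tool shift cm (now) [-10.1383   0.0567   0.0597] turn -0.04
[ 0.0099 -0.1191 -0.0229]
```

View pics/w5.png

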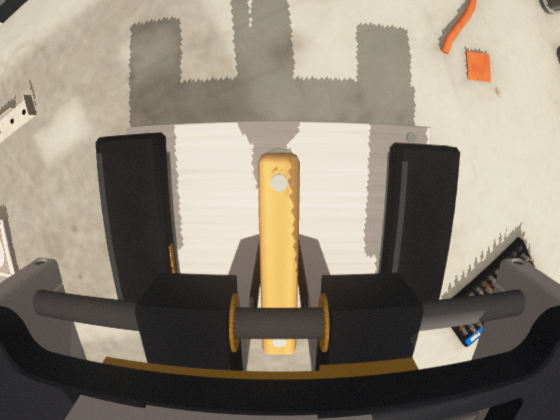

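The carrier is off the table: full weight of 8 N, level, packs in place. Continue the lift.

Emit:
{"api": "carry_out", "payload": {"targets": [[1, -0.2, 0, 0, 0], [1, -0.4, 0, 0, 0], [1, -0.7, 0, 0, 0], [1, -0.9, 0, 0, 0], [1, -1, 0, 0, 0], [1, -1, 0, 0, 0], [1, -1, 0, 0, 0], [1, -1, 0, 0, 0], [1, -1, 0, 0, 0], [1, -1, 0, 0, 0], [1, -0.9, 0, 0, 0], [1, -0.5, 0, 0, 0], [1, -0.3, 0, 0, 0], [1, -0.2, 0, 0, 0], [1, 0, 0, 0, 0], [1, 0, 0, 0, 0], [1, 0, 0, 0, 0], [1, 0, 0, 0, 0], [1, 0, 0, 0, 0], [1, 0, 0, 0, 0]]}}

```text
time: 18.95
tool_pos: [0.5487, 0.1947, 0.1779]
ee_rot: [-1.563, 1.571, -1.965]
wrist_force: [0.5, -0.9, -7.4]
width: 0.0196
```

```bash
python3 - <<'E'
from h import *;from bench import robot
s=robot.snapshot("wrist")["image"];c=robot.snapshot("scene")["image"]
out=np.hstack([cv2.resize(s,(400,300)),cv2.resize(c[110:320,100:380],(400,300))]);cv2.imwrite("pics/f.png",out[...,::-1])
o=robot.get_obs();plan(o,(.5493,.1949,.178),67);print(o["wrist_torque"])
E
```

```text
t 19.05 pos [0.5487 0.1947 0.1779] jaw 66.95 tilt [-0.     -0.0001 -1.    ] F [ 0.6506  0.1333 -7.4886] w 0.0195 q1,6 [ 0.2436 -0.925 ]
 world shift cm [0.0592 0.0237 0.008 ] tool shift cm (now) [-0.008   0.045   0.0453] turn -0.05
[-0.0246 -0.1571 -0.0102]
```

View pics/f.png

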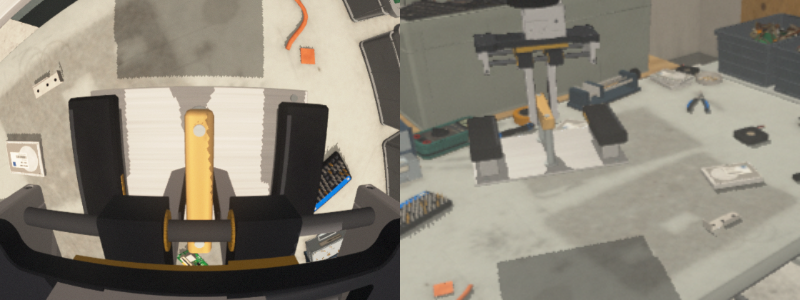

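Emit:
{"api": "carry_out", "payload": {"targets": [[1, 0, 0, 0, 0], [1, 0, 0, 0, 0], [1, 0, 0, 0, 0], [1, 0, 0, 0, 0], [1, 0, 0, 0, 0], [1, 0, 0, 0, 0], [1, 0, 0, 0, 0], [1, 0, 0, 0, 0]]}}

```text
time: 19.85
tool_pos: [0.5487, 0.1947, 0.178]
ee_rot: [-0.173, 1.571, -0.576]
wrist_force: [-0.1, 0.0, -8.5]
width: 0.0199
```

```bash
python3 - <<'E'
from h import *;from bench import robot
a=cv2.imread("pics/w5.png")[...,::-1]
b=robot.snapshot("wrist")["image"]
for im in(a,b):
    h=cv2.cvtColor(im.copy(),cv2.COLOR_RGB2HSV);o=((h[...,1]>100)&(h[...,0]<28)&(h[...,2]>110));v=h[...,2]
    r=lambda x,y0,y1:y0+np.argmax(np.abs(np.diff(v[y0:y1,x].astype(int))))
    print("bar top row",np.where(o[100:230,270:290].any(1))[0][0]+100,"plate far",r(200,105,135),r(340,105,135),"packs far",r(130,120,150),r(425,130,160))
f0,f1=cv2.imread("pics/f.png")[:, :400],cv2.resize(b,(400,300))[...,::-1]
print("diff since 0.9 s:",np.abs(f0[60:200,60:330].astype(int)-f1[60:200,60:330]).mean())
o=robot.get_obs();plan(o,(.5493,.1949,.178),67)
E
```

```text
bar top row 153 plate far 122 122 packs far 134 143
bar top row 153 plate far 123 122 packs far 134 143
diff since 0.9 s: 1.23494708994709
t 19.9 pos [0.5487 0.1947 0.1779] jaw 66.96 tilt [-0.     -0.0001 -1.    ] F [ 0.5304  0.3465 -8.111 ] w 0.0198 q1,6 [ 0.2436 -0.9251]
 world shift cm [0.06   0.0221 0.0066] tool shift cm (now) [-0.0066  0.0438  0.0466] turn -0.04
```

```bash
python3 -c "
from bench import robot
print(robot.close_job())"
```

```text
the job is handed in; nothing more can be done
None
```

The job is handed in at about 20 s: the pack is on the empty rail, and the arm is holding the carrier by its grip bar, lifted 12.1 cm. I picked the pack up, lowered it until I felt contact, let go, then gripped the bar and lifted slowly.

**Last checks**
- **Lift and hold:** The tool rose from z = 0.057 to 0.178 m. The wrist carries about 8 N, the grip opening is 20 mm and the tool is vertical. Over the last 0.9 s, and compared with just after lift-off, the pack, plate and bar edges moved by at most 1 pixel. I judged level from the camera views and this lack of change, not from a direct tilt measurement.
- **Placed pack:** Across the rail it is symmetric with the other pack, at 68 to 113 mm from the bar. Along the rail it is centred within about 1 mm by the top camera's rail position and the tool pose, but the wrist camera put it about 2.5 mm off. The two cameras disagreed by 2–3 mm on the carrier's position along that direction.
- **Other pack:** Both cameras showed it about 3–5 mm off-centre along its rail. It was already so in the first picture; I left it alone, and it did not shift.
- **Drive and fan:** The last scene picture shows them apparently undisturbed. I never went near them and did not re-measure their positions.

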